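# Shift the reactor's stirrer gearbox from second to third

### The arm

A 7-joint arm with a two-finger parallel gripper is mounted at the origin on the work surface. World frame = base frame: x ahead of the robot, y to its left, z up, the work surface at z = 0. Lengths are in m, angles in rad, forces in N, time in s.
With the tool pointing down it reaches from about 0.4 to 0.9 m from the base axis. Payload 5.6 kg.
Tool frame: the origin (TCP) lies midway between the tips of the shut fingers; the grasp point (between the pads) lies 19 mm behind it; y points along the fingers, z is the direction in which the jaws open and shut, and the axes are right-handed (so a half turn about y gives the same grasp; the last joint's range is limited). The gripper opens to 92 mm and grips with 3 to 60 N. Pads are 20 mm wide; open, the fingers measure 128 mm over their backs; the gripper's body (75 mm by 189 mm) begins 69 mm behind the grasp point.
Start: joints at [1.079, 0.468, -0.012, 1.603, 0.006, 1.071, -0.056], TCP at [0.282, -0.586, 0.215] pointing down, gripper open.
Joint ranges: [-2.53, 2.53], [-0.31, 2.02], [-1.57, 1.55], [0.28, 2.44], [-1.29, 4.43], [0.15, 1.84], [-2.92, 2.92]. Speed limits (rad/s): [2.57, 2.57, 3.14, 3.14, 3.14, 3.14, 3.14].

### API

Orientations are given as a 3x3 rotation matrix whose columns are the frame's x, y, z axes.
In Python, from station import env, effector, solver, viewer, workorder, search_frame, tip_of gives the robot as it stands. Calls block until the motion is done:
- env.reach(position, orientation): joint-space move of the TCP to a pose.
- env.movel(position, frame=None, rate=0.15): straight line of the TCP; frame=None keeps the orientation; rate is the mean speed in m/s.
- env.goto_joints(angles): joint-space move.
- effector.release() and effector.grasp(squeeze=None): open the fingers fully, or close them until they stop; squeeze is the grip in N (None keeps the last).
- env.pause(seconds).
- solver.inverse_kinematics(position, orientation): joint angles nearest the present ones, or None.
- env.sense(): the state.
- viewer.read_camera(name): name is "scene" or "top"; returns (picture, depth): 420x560x3 uint8, red, green, blue; 420x560 float32, m along the optical axis (not along the pixel's ray), 0 where there is no reading.
- viewer.camera_info(name): a dict with "intrinsics" (3x3 intrinsics, pixels), "eye" and "rotation" of the camera in the world. Camera axes: x right, y up, looking along -z (the intrinsics and any distortion apply to the point x, -y, -z); pixel columns grow to the right and rows downward; lengths in m; the calibration is good to about 2 mm. A picture is of the moment at which its call begins. camera_info takes no time and is no camera call.
A pose or a line that the arm cannot do raises env.PlanningError and nothing moves.
- workorder.finish_job(): hands the job in, once; it reports no verdict.
Trained networks look in the newest picture that a camera, given by its name, has taken for a name from the list of things; names that differ only in an ending like _2 or _b are one class to them, and where a whole thing is asked for, a point or a joint stands for the part that bears it (a point fixed in the world has none). Each returns a list of dicts, best first, with "score" (0 to 1); they miss things now and then, are a little off and sometimes report something else, mostly with a low value. They report only what shows in the picture. A call takes as long as a camera call.
- search_frame(camera, name): "at" ([x, y, z] in m, in world coordinates, good to about 4 mm: the middle of the surface that is visible of it).
- tip_of(camera, name): "at" ([x, y, z] in m, in world coordinates, good to about 4 mm: a listed point, or the origin of a listed thing).
The state is a dict: "t": time; "joint_positions": joint angles; "joint_velocities": joint speeds; "tau": joint torques, N m; "ee_pos": TCP position; "tcp_rot": TCP orientation; "wrist_force": force on the tool from outside, world axes, zero at the start; "moment": the same for the moment, N m; "gripper_width": finger opening in m.
Only numpy, scipy, OpenCV 4.12 (cv2) and the standard library are available. Lean on these libraries where they do the work, as an engineer would, in place of code of your own. Each camera call takes 0.05 s, during which the arm holds its last target.

### The job

Shift the stirrer gearbox of the bench reactor from second gear up into third: push the gear lever along its H-shaped gate out of the left-hand back slot into neutral, across to the right, then forward (away from you) until it is fully home in the right-hand forward slot, and leave it there. Only push the lever with the outside of the fingers, never take it between them, and leave the bottle, the beaker and the spanner where they are.

Things in the scene. Friction and masses are not known exactly. Their poses are not given: they have to be found in the camera images.
- reactor: The bench reactor, fixed to the bench. Axes: +x = forward (away from the operator), +y = left, z up, turned up to 0.4 rad from the robot's. Origin: on the bench, under the middle of the gate. Grey gear case 160 x 140 mm, 105 mm high; motor in line forward of it, up to 118 mm high; glass vessel, 144 mm across, 310 mm high, its axis 295 mm left and 30 mm forward of the origin.
- gate (a point): Middle of the H-shaped gate, on the top face of the level steel gate plate (110 x 100 x 5 mm), 117.5 mm above the bench; axes as the reactor's. Two slots along x, 14 mm wide, lie 18 mm left and right of the middle and end 31 mm forward and back of it; a cross slot along y, 18 mm wide, joins them. The two tongues between the slots have straight sides and corners rounded to 4 mm.
- third (a point): Where the lever's rod stands in third gear: the right-hand forward end of the gate, on the plate's top face, 25 mm forward and 18 mm right of the middle. First gear is left forward, second left back, fourth right back.
- knob (a point): Centre of the black ball knob (44 mm) on the gear lever, a straight 10 mm steel rod; its z axis runs up along the rod. The rod pivots about a point 170 mm below the knob's centre, 77.5 mm below the gate's middle. Upright, the knob's centre is 92.5 mm above the plate; in the side slots it is 40 mm left or right of the middle, and at a slot's end 54 mm forward or back and 13 mm lower.
- across (a joint): Sideways lean of the lever (rad): 0 upright, + to the right (-y), - to the left; about -0.235 in the left slots, +0.235 in the right ones (play about 0.02). Friction holds the lever where it is left, with no springs or detents; pushing it at the knob takes about 2 to 3 N. It starts in the left-hand slot.
- fore (a joint): Fore-and-aft lean of the lever (rad): 0 neutral, + forward, - back; about +0.32 and -0.32 at the slots' ends. Within about 0.04 of 0 the lever can cross from side to side. Friction as sideways. It starts between -0.30 and -0.16: in second gear, more or less deep.
- bottle: Bystander: amber glass sample bottle, 52 mm diameter, 110 mm high, white cap; standing loose on the bench right of the machine. Origin: centre of its underside.
- beaker: Bystander: glass beaker, 64 mm across, 85 mm high; standing loose on the bench in front of the vessel. Origin: centre of its underside.
- spanner: Bystander: open-ended steel spanner, 150 mm long; lying loose on the bench in front of the gear case. Origin: centre of its underside.

How it is judged:
By the outcome, as a careful person would: the job done as asked, in the order asked, and still so for the second after the job is handed in, with the robot touching nothing.
It also fails if it takes over 51 s, if anything falls off the work surface, if the arm or the gripper's body presses on something with over 40 N, if the wrist force passes 120 N, or if a joint passes its speed limit or range.

## Working session

There is one attempt and no reset: what is moved stays moved. The work goes in short steps, each a Python script; the robot and the scene stay as the last script left them, time stands still between calls to the robot, and variables do not carry over. Pictures are saved under pics/ and viewed, and the job is handed in when it is done.

```bash
mkdir -p pics; ls
python3 - <<'E'
from station import env, effector, solver, viewer, workorder, search_frame, tip_of
import cv2, numpy as np
for c in("scene","top"):
    p,d=viewer.read_camera(c); cv2.imwrite(f"pics/a_{c}.png",p[:,:,::-1]); np.save(f"pics/a_{c}.npy",d)
    i=viewer.camera_info(c); print(c,i)
    for n in("reactor","gate","third","knob","bottle","beaker","spanner"):
        print(c,n,[(np.round(r["at"],4).tolist(),round(r["score"],2)) for r in tip_of(c,n)[:2]])
    print("sf knob",search_frame(c,"knob")[:2])
s=env.sense();print(s["t"],s["ee_pos"],s["tcp_rot"],s["gripper_width"])
E
```

```text
pics
scene {'intrinsics': array([[473.23948068,   0.        , 282.04083312],
       [  0.        , 473.23948068, 210.87080814],
       [  0.        ,   0.        ,   1.        ]]), 'eye': array([1.1822389 , 0.30604695, 0.73790363]), 'rotation': array([[-0.45255331, -0.56497299,  0.68992827],
       [ 0.89151153, -0.30405959,  0.33579004],
       [ 0.02006701,  0.76704191,  0.64128311]])}
scene reactor [([0.6351, -0.299, -0.0029], 0.19)]
scene gate [([0.5468, -0.1291, 0.1147], 0.98)]
scene third [([0.5816, -0.1402, 0.1202], 0.81)]
scene knob [([0.5042, -0.095, 0.1966], 0.75)]
scene bottle [([0.6359, -0.2997, -0.0038], 0.58)]
scene beaker []
scene spanner []
sf knob [{'at': [0.5167, -0.0921, 0.2009], 'score': 0.95}]
top {'intrinsics': array([[464.25210004,   0.        , 280.05664436],
       [  0.        , 464.25210004, 210.42262912],
       [  0.        ,   0.        ,   1.        ]]), 'eye': array([0.46751604, 0.01818015, 1.04147013]), 'rotation': array([[-2.13707330e-02,  9.96505652e-01, -8.07451338e-02],
       [-9.99771482e-01, -2.12584885e-02,  2.24961552e-03],
       [ 5.25235080e-04,  8.07747580e-02,  9.96732242e-01]])}
top reactor [([0.5521, -0.1238, 0.0005], 0.89)]
top gate [([0.552, -0.1249, 0.1191], 0.57)]
top third [([0.5791, -0.1394, 0.119], 0.73), ([0.3629, 0.0412, 0.0027], 0.3)]
top knob [([0.5022, -0.1013, 0.2014], 0.94)]
top bottle [([0.6325, -0.3012, -0.0006], 0.6)]
top beaker [([0.3654, 0.0425, 0.0023], 0.8)]
top spanner [([0.3791, -0.1776, -0.0043], 0.68)]
sf knob [{'at': [0.5008, -0.1, 0.2165], 'score': 0.58}]
0.9 [ 0.2820171  -0.58564187  0.21460579] [[-9.00983220e-01 -8.55868448e-06  4.33853934e-01]
 [-4.33853934e-01 -3.76473423e-05 -9.00983220e-01]
 [ 2.40446787e-05 -9.99999999e-01  3.02064048e-05]] 0.09191682199785609
```

View pics/a_scene.png

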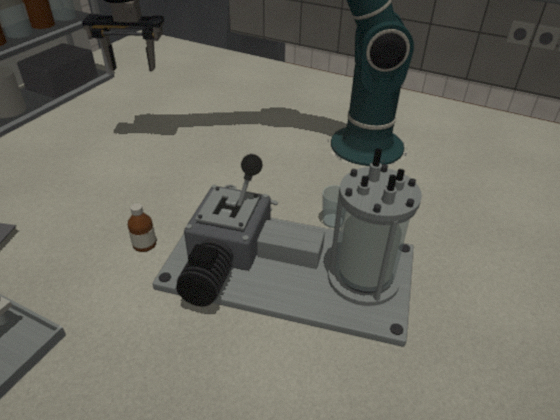

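View pics/a_top.png

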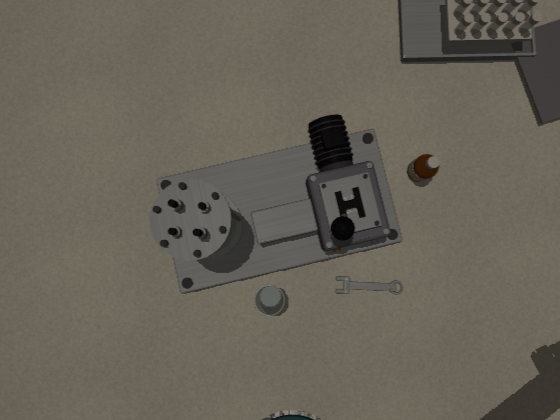

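The scene view shows the lever leaning back with the knob at (252,164). The gate is at about (227,207), the bottle at (142,230), and the vessel is well off to the lever's left. In the top view the knob is at (343,228) and the gate at (350,203), with the spanner at (370,286) and the beaker at (271,300). Next I'll measure the yaw and the knob more precisely from depth.

```bash
cat > h.py <<'E'
from station import env, effector, solver, viewer, workorder, search_frame, tip_of
import cv2, numpy as np
def cloud(c):
    p,d=viewer.read_camera(c); i=viewer.camera_info(c); K=i["intrinsics"]
    v,u=np.mgrid[:420,:560]
    P=np.stack([(u-K[0,2])/K[0,0]*d,-(v-K[1,2])/K[1,1]*d,-d],-1)@i["rotation"].T+i["eye"]
    P[d<=0]=np.nan
    return p,P
def sphere(c,guess,r=.022):
    from scipy.optimize import least_squares
    p,P=cloud(c); Q=P.reshape(-1,3); col=p.reshape(-1,3).max(1)
    m=(np.linalg.norm(Q-guess,axis=1)<.035)&(col<75)&(Q[:,2]>guess[2]-.01)
    Q=Q[m]
    if len(Q)<15: return None
    f=least_squares(lambda x:np.linalg.norm(Q-x,axis=1)-r,np.array(guess)-[0,0,.0],loss='soft_l1',f_scale=.002)
    return f.x,len(Q),np.sqrt(np.mean(f.fun**2))
E
python3 - <<'E'
from h import *
p,P=cloud("top"); Q=P.reshape(-1,3)
m=(abs(Q[:,2]-.1175)<.004)&(np.hypot(Q[:,0]-.55,Q[:,1]+.125)<.1)
print(m.sum(),np.median(Q[m,2])); r=cv2.minAreaRect(Q[m][:,:2].astype(np.float32)*1000);print("plate",r)
m=(Q[:,2]>.095)&(Q[:,2]<.125)&(np.hypot(Q[:,0]-.55,Q[:,1]+.125)<.1)
# base board for yaw
m2=(Q[:,2]>.006)&(Q[:,2]<.03)&(abs(Q[:,0]-.55)<.3)&(abs(Q[:,1])<.4)
print(m2.sum(),"base",cv2.minAreaRect(Q[m2][:,:2].astype(np.float32)*1000))
for c in("top","scene"):
    print(c,sphere(c,[.503,-.098,.199]))
E
```

```text
1988 0.11746325514587491
plate ((552.2230224609375, -124.26517486572266), (109.97826385498047, 102.74029541015625), 12.097229957580566)
13225 base ((548.5069580078125, 0.468597412109375), (589.5083618164062, 784.227294921875), 0.8151149749755859)
top (array([ 0.50141531, -0.09652277,  0.19986143]), 457, np.float64(0.0009940339506243367))
scene (array([ 0.50161591, -0.09554529,  0.19976657]), 333, np.float64(0.0013056422607680617))
```

The plate rectangle comes out at 110 x 103 mm and z 117.5 mm, with a yaw of 12.1°. The knob sits 44 mm back and 38 mm left, and its height of 199.8 mm matches the lever geometry. Next I'll push forward into neutral.

```bash
cat >> h.py <<'E'
G=np.array([.5522,-.1243]); YAW=np.radians(12.1); c_,s_=np.cos(YAW),np.sin(YAW)
X=np.array([c_,s_]); Y=np.array([-s_,c_])
def W(x,y,z): return np.array([*(G+X*x+Y*y),z])
def L(p): d=np.array(p[:2])-G; return np.array([d@X,d@Y,p[2]])
R=np.array([[s_,c_,0],[-c_,s_,0],[0,0,0]]).astype(float)
R=np.column_stack([[s_,-c_,0],[0,0,-1],[c_,s_,0]])
def F():
    f=env.sense()["wrist_force"]; return np.array([f[:2]@X,f[:2]@Y,f[2]])
def st(tag=""):
    s=env.sense(); print(tag,"t%.2f"%s["t"],"tcp'",np.round(L(s["ee_pos"])*1000,1),"F'",np.round(F(),2),"w%.4f"%s["gripper_width"])
def knob(g):
    for c in("top","scene"):
        k=sphere(c,W(*g)); print(c,None if k is None else (np.round(L(k[0])*1000,1),k[1],round(k[2]*1000,2)))
E
python3 - <<'E'
from h import *
effector.grasp(3)
st("shut")
env.movel(env.sense()["ee_pos"]+[0,0,.1],rate=.2)
env.reach(W(-.115,.039,.27),R); st("above")
env.movel(W(-.115,.039,.18),rate=.12); st("behind")
for c in("top","scene"):
    p,_=viewer.read_camera(c); cv2.imwrite(f"pics/b_{c}.png",p[:,:,::-1])
E
```

```text
shut t2.39 tcp' [-360.9 -394.5  214.6] F' [-0.83  0.03 -0.77] w0.0007
above t4.86 tcp' [-115.1   37.7  270. ] F' [ 0.38 -0.89 -1.06] w0.0006
behind t5.76 tcp' [-114.5   38.8  180.5] F' [ 0.34  0.46 -0.68] w0.0004
```

View pics/b_scene.png

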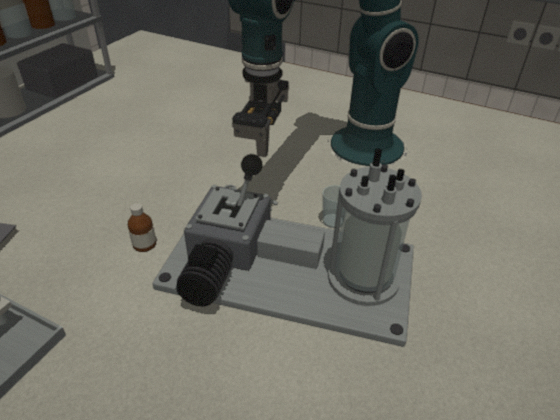

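Run:
```python
from h import *
# finger envelope near tip
for c in("scene","top"):
    p,P=cloud(c);Q=P.reshape(-1,3);l=np.column_stack([(Q[:,:2]-G)@X,(Q[:,:2]-G)@Y,Q[:,2]])
    for z0,z1 in((.182,.195),(.195,.21),(.21,.225)):
        m=(l[:,2]>z0)&(l[:,2]<z1)&(abs(l[:,0]+.115)<.03)&(abs(l[:,1]-.039)<.03)
        if m.sum()>5: print(c,z0,m.sum(),np.round(np.percentile(l[m],[3,97],axis=0)*1000,1).tolist())
# step-1 push with force monitoring
env.movel(W(-.092,.039,.18),rate=.08); st()
hist=0
for x in np.arange(-.086,-.0395,.006):
    env.movel(W(x,.039,.18),rate=.05); st()
    if abs(F()[0])>15: print("HIGH");break
knob((.0,.04,.207))
```

```text
scene 0.182 48 [[-123.3, 31.6, 183.3], [-98.8, 50.7, 193.9]]
scene 0.195 70 [[-119.7, 32.9, 195.1], [-96.3, 51.1, 209.4]]
scene 0.21 81 [[-127.3, 31.9, 210.3], [-94.9, 51.0, 224.4]]
 t6.39 tcp' [-91.5  39.3 179.8] F' [ 0.35 -0.8  -0.55] w0.0006
 t6.66 tcp' [-85.8  39.1 180. ] F' [ 0.65  0.77 -0.28] w0.0002
 t6.92 tcp' [-80.4  39.  179.7] F' [-1.15 -0.36 -0.53] w0.0007
 t7.19 tcp' [-74.2  39.  180. ] F' [-2.4   1.39  3.22] w0.0007
 t7.46 tcp' [-68.  39. 180.] F' [-1.71 -0.09  2.97] w0.0008
 t7.72 tcp' [-61.9  39.  180. ] F' [-2.18 -0.22  2.27] w0.0004
 t7.99 tcp' [-55.8  39.  180. ] F' [-1.66 -0.02  1.76] w0.0004
 t8.26 tcp' [-49.7  39.  180. ] F' [-2.84 -0.1   0.76] w0.0002
 t8.53 tcp' [-43.7  39.  180. ] F' [-1.57  0.46  0.9 ] w0.0003
top None
scene (array([ -6.8,  40. , 205.6]), 386, np.float64(1.44))
```

Contact was as expected at 2–3 N, and the knob is now 6.8 mm behind neutral. I'll push the last 7 mm, back off, and check.

Run:
```python
from h import *
env.movel(W(-.0375,.039,.18),rate=.04); st()
env.movel(W(-.075,.039,.18),rate=.12); st()
env.movel(W(-.085,.100,.18),rate=.15)
knob((.0,.04,.207))
env.movel(W(0,.100,.18),rate=.15);st()
knob((.0,.04,.207))
p,_=viewer.read_camera("scene"); cv2.imwrite("pics/c_scene.png",p[:,:,::-1])
```

```text
t8.94 tcp' [-37.1  39.  180. ] F' [-2.02 -0.03  0.9 ] w0.0005
 t9.40 tcp' [-74.3  38.7 180.4] F' [0.18 0.57 0.11] w0.0005
top (array([ -0.6,  39.1, 205.4]), 435, np.float64(1.03))
scene (array([-1.000e-01,  4.010e+01,  2.054e+02]), 353, np.float64(1.18))
 t10.78 tcp' [ -0.8  99.9 179.5] F' [-0.57 -0.12  0.24] w0.0005
top None
scene (array([ -0.3,  40.2, 205.8]), 246, np.float64(1.04))
```

View pics/c_scene.png

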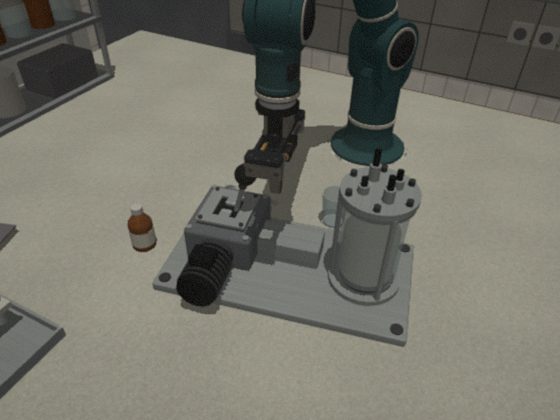

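The knob at (245,174) is in neutral: x' is about 0 and y' about 40 mm. The shut fingers at (277,180) stand to its left. Now I'll push it across.

Run:
```python
from h import *
env.movel(W(0,.08,.18),rate=.1); st()
for y in list(np.arange(.070,-.001,-.010))+[-.003,-.006,-.008,-.010]:
    env.movel(W(0,y,.18),rate=.06); st()
    if F()[1]>6 or abs(F()[0])>5: print("stop");break
knob((.0,-.04,.207))
p,_=viewer.read_camera("scene"); cv2.imwrite("pics/d_scene.png",p[:,:,::-1])
```

```text
t11.28 tcp' [ -0.3  79.3 180. ] F' [-0.42 -0.12 -0.67] w0.0005
 t11.59 tcp' [-1.000e-01  7.020e+01  1.799e+02] F' [0.04 0.52 0.07] w0.0004
 t11.91 tcp' [  0.2  60.2 180.1] F' [0.5  2.11 1.73] w0.0007
 t12.22 tcp' [1.00e-01 4.98e+01 1.80e+02] F' [-0.41  1.62  1.71] w0.0005
 t12.54 tcp' [-1.000e-01  3.950e+01  1.799e+02] F' [-0.21  2.23 -0.2 ] w0.0003
 t12.86 tcp' [-1.000e-01  2.920e+01  1.799e+02] F' [0.16 1.25 0.23] w0.0003
 t13.18 tcp' [-1.000e-01  1.920e+01  1.799e+02] F' [ 0.25  1.05 -0.6 ] w0.0003
 t13.49 tcp' [-1.000e-01  9.200e+00  1.799e+02] F' [-0.03  1.64  0.67] w0.0006
 t13.81 tcp' [ -0.2  -0.7 179.7] F' [ 0.06  0.96 -0.72] w0.0004
 t14.06 tcp' [ -0.2  -3.  179.8] F' [-0.35  1.39 -0.98] w0.0004
 t14.31 tcp' [-1.000e-01 -6.100e+00  1.799e+02] F' [ 0.01  1.2  -1.43] w0.0003
 t14.56 tcp' [ -0.   -8.1 180. ] F' [ 0.41  1.65 -0.61] w0.0003
 t14.81 tcp' [ -0.  -10.2 180. ] F' [-0.94  1.51 -1.51] w0.0004
top None
scene (array([-2.000e-01, -3.650e+01,  2.066e+02]), 166, np.float64(3.47))
```

View pics/d_scene.png

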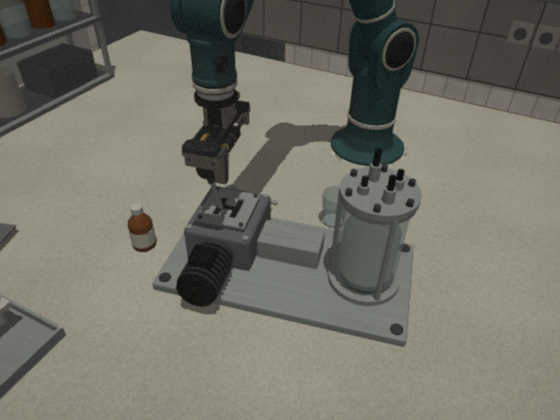

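The fingers hide the knob at (213,180), and there's no end-stop force yet. I'll push on in small steps until the force rises.

Run:
```python
from h import *
for y in (-.0115,-.013,-.0145,-.016):
    env.movel(W(0,y,.18),rate=.03); st()
    if F()[1]>4.5: print("stop");break
env.movel(W(-.0,.025,.18),rate=.12)
env.movel(W(-.075,.025,.18),rate=.15)
knob((.0,-.04,.207)); st()
p,_=viewer.read_camera("scene"); cv2.imwrite("pics/e_scene.png",p[:,:,::-1])
```

```text
t15.21 tcp' [  0.  -11.5 180. ] F' [-0.13  0.41 -1.2 ] w0.0005
 t15.46 tcp' [  0.  -12.4 179.9] F' [-0.42  4.44 -2.4 ] w0.0003
 t15.71 tcp' [  0.  -13.1 179.8] F' [-0.25  6.81 -1.22] w0.0001
stop
top (array([ -0.7, -43. , 204.5]), 395, np.float64(1.2))
scene (array([-2.000e-01, -4.190e+01,  2.046e+02]), 343, np.float64(1.25))
 t16.93 tcp' [-73.9  24.8 180.2] F' [ 0.11 -0.45 -0.56] w0.0005
```

View pics/e_scene.png

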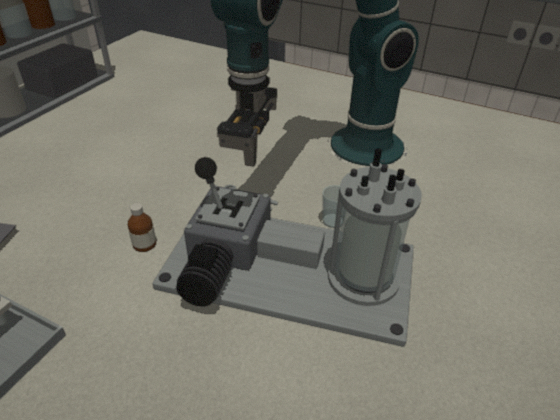

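The lever is against the right-hand stop in neutral, with the knob at (205,168), x' about 0 and y' about −42 mm. Now I'll push forward, looking for the end stop near TCP x' = 16 mm.

Run:
```python
from h import *
env.movel(W(-.075,-.041,.18),rate=.15)
env.movel(W(-.045,-.041,.18),rate=.1); st()
ok=True
for x in list(np.arange(-.037,.010,.008))+list(np.arange(.012,.027,.0015)):
    env.movel(W(x,-.041,.178),rate=.05); f=F()
    if x>-.01 or abs(f[0])>5: st()
    if f[0]<-9: print("stop");break
knob((.05,-.04,.195))
```

```text
t18.02 tcp' [-44.8 -40.1 179.8] F' [-0.76  0.03  0.68] w0.0004
 t19.57 tcp' [ -4.6 -40.8 177.8] F' [-1.77 -0.13 -0.01] w0.0002
 t19.88 tcp' [  3.5 -40.8 177.9] F' [-0.93  0.11 -0.81] w0.0006
 t20.22 tcp' [ 12.7 -41.  178.1] F' [-0.84  0.92 -0.92] w0.0004
 t20.47 tcp' [ 13.5 -41.  178. ] F' [-2.15  0.6   0.1 ] w0.0006
 t20.72 tcp' [ 14.9 -41.  177.9] F' [-1.65  0.94  0.11] w0.0004
 t20.97 tcp' [ 16.2 -41.  177.8] F' [-2.07  1.29 -0.82] w-0.0000
 t21.22 tcp' [ 17.  -41.  177.6] F' [-5.25  0.38 -1.71] w0.0007
 t21.47 tcp' [ 17.6 -41.1 177.5] F' [-7.45  1.13  0.52] w0.0006
 t21.72 tcp' [ 18.  -41.1 177.4] F' [-10.54   1.04   2.97] w0.0004
stop
top (array([ 51.8, -41.1, 197.4]), 68, np.float64(1.93))
scene (array([ 52.5, -39.4, 197.5]), 499, np.float64(3.61))
```

Stopped at the slot end. I'll retreat and check.

Run:
```python
from h import *
env.movel(W(-.05,-.041,.18),rate=.12)
env.movel(W(-.11,-.041,.28),rate=.15); st()
knob((.053,-.04,.195))
for c in("top","scene"):
    p,_=viewer.read_camera(c); cv2.imwrite(f"pics/f_{c}.png",p[:,:,::-1])
    for n in("bottle","beaker","spanner"):
        print(c,n,[np.round(r["at"],3).tolist() for r in tip_of(c,n)[:1]])
```

```text
t23.48 tcp' [-110.   -40.7  279.3] F' [ 0.39  0.93 -0.46] w0.0006
top (array([ 53.6, -40.9, 196.1]), 443, np.float64(1.04))
scene (array([ 53.9, -39.9, 196.4]), 397, np.float64(1.1))
top bottle [[0.634, -0.302, 0.0]]
top beaker [[0.364, 0.043, 0.002]]
top spanner [[0.38, -0.18, -0.003]]
scene bottle [[0.637, -0.3, -0.003]]
scene beaker [[0.361, 0.043, -0.002]]
scene spanner []
```

View pics/f_scene.png

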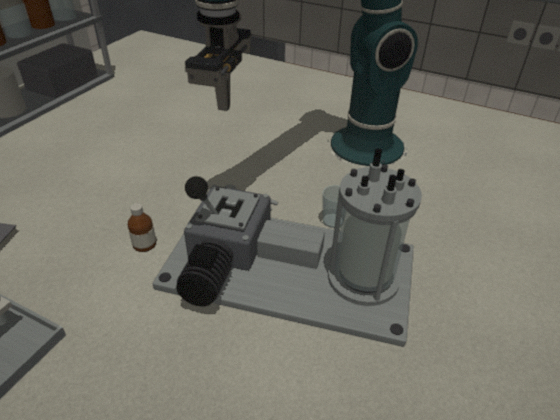

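View pics/f_top.png

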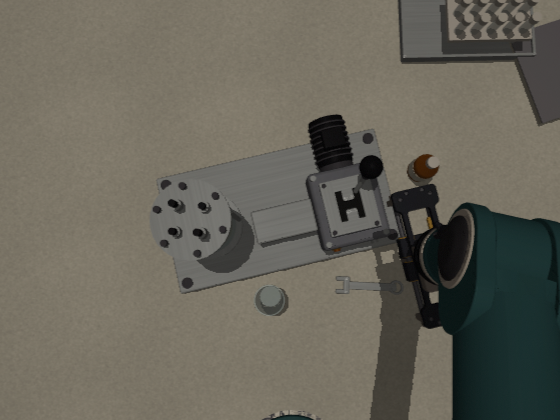

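The scene view shows the knob at (196,187) and the top view at (371,167), so it is forward right at 54 / −40 mm, as specified for third gear. The bottle, beaker and spanner haven't moved and the gripper is clear.

Run:
```python
from h import *
print(workorder.finish_job())
```

```text
the job is handed in; nothing more can be done
None
```

The gearbox is in third gear and the job is handed in. With the fingers shut, I pushed the lever from the left back slot into neutral, across to the right-hand stop, then forward to the slot's end.

- **Lever position:** after I backed the gripper off, both cameras put the knob 54 mm forward and 40–41 mm right of the gate's middle, 196 mm above the bench. That matches the given geometry for fully home.
- **Forces and time:** pushing took about 2–3 N, and up to about 10 N against the end stop. The last state reading before hand-in was at 23.5 s, with the gripper clear of everything.
- **Bystanders:** the bottle, beaker and spanner read within 2–3 mm of their starting positions, which is inside the detection error. The spanner was only found by the top camera.
- **Readings that disagreed:** fits taken while the fingers partly hid the knob were off by a few millimetres or missing. I repeated the check with the fingers clear, and the two cameras then agreed to about 1 mm.

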